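# Turn the tasting carousel to the green-lidded jar

### The job

Turn the tasting carousel by pushing its rim with the fingers only, for instance at the upright wooden posts that stand on it, until the jar with the green lid stands in line with the red arrow on the counter, then leave the carousel at rest there. Do not touch or lift the jars, keep them standing at their places, and leave the cup, the sweet box and the bowl alone.

Things in the scene. Friction and masses are not known exactly. Their poses are not given: they have to be found in the camera images.
- stand: fixed foot of the carousel on the counter, dark metal, 190 mm across, 20 mm high; origin on the counter on the turning axis, z up. Its own +x axis runs from the turning axis towards the red arrow, which lies on the far (customers') side
- pointer (a point): tip of the flat red arrow (about 12 mm high, 42 mm long, lying on the counter just outside the tray, its narrow end pointing at the turning axis); 147 mm from the axis along the stand's +x, 12 mm above the counter
- turntable: round pale-wood tray, 272 mm across, 18 mm thick, turning freely and without end either way about the vertical axis of the stand; stiff enough to stay where it is left (about 0.15 N m, so 1 to 2 N at a post; it coasts hardly at all after a slow push). Origin on the axis at the tray's underside, 22 mm above the counter; the tray's top is 40 mm above the counter. z up; its own +x points to the green jar's place. A steel hub 24 mm across stands 30 mm above the tray in the middle
- seat (a point): centre of the place of the green-lidded jar, on the tray's top inside a collar (each jar stands loosely, with 3 mm play, in an eight-sided wooden collar 60 mm across inside, 68 outside, 6 mm high), 64 mm from the axis along the tray's +x
- jar_green: loose jar with a green lid (terracotta-coloured contents, paper band), 54 mm across, 63 mm high, so its lid is 103 mm above the counter; about 0.18 kg; origin at the centre of its underside, 64 mm from the turning axis. Four jars stand on the tray 90 degrees apart
- jar_white_a: loose jar with a white lid (light brown contents), same size as the green-lidded one; origin at the centre of its underside, 64 mm from the turning axis
- jar_white_b: loose jar with a white lid (copper-coloured contents), same size as the green-lidded one; origin at the centre of its underside, 64 mm from the turning axis
- jar_white_c: loose jar with a white lid (dark brown contents), same size as the green-lidded one; origin at the centre of its underside, 64 mm from the turning axis
- post0 (a point): centre of the top of a dark-wood upright post fixed on the tray's rim, 13 mm across, standing 52 mm above the tray (its top is 92 mm above the counter), 120 mm from the turning axis, at 45 degrees about the tray's z from its +x, midway between two jars
- post1 (a point): centre of the top of a dark-wood upright post fixed on the tray's rim, 13 mm across, standing 52 mm above the tray (its top is 92 mm above the counter), 120 mm from the turning axis, at 135 degrees about the tray's z from its +x, midway between two jars
- post2 (a point): centre of the top of a dark-wood upright post fixed on the tray's rim, 13 mm across, standing 52 mm above the tray (its top is 92 mm above the counter), 120 mm from the turning axis, at 225 degrees about the tray's z from its +x, midway between two jars
- post3 (a point): centre of the top of a dark-wood upright post fixed on the tray's rim, 13 mm across, standing 52 mm above the tray (its top is 92 mm above the counter), 120 mm from the turning axis, at 315 degrees about the tray's z from its +x, midway between two jars
- cup: loose green paper cup with a gold band and a black lid, 84 mm across, 108 mm high; origin at the centre of its underside
- sweet_box: loose box of sweets, 90 x 150 x 60 mm, dark wood below, pale with a gold band above; origin at the centre of its underside
- bowl: loose small steel bowl of nuts, 120 mm across, 40 mm high (about 52 with its heap); origin at the centre of its underside
Not all that is in view belongs to the job. Leave any pink look-alike of the jar_white_b alone. There is more than one size of the jar_green; the one meant has the size given above.

How it is judged:
On the way:
1. the fingers push the carousel round (contact force between the fingers and turntable above 0.2 N and angular speed of turntable above 0.03 rad/s).
At the end, for the whole second after the job is handed in: green-lidded jar upright within 12 mm of its place on the tray and within 12 mm sideways of the line from the axis to the red arrow, on its side; tray at rest; all jars upright at their places on the tray; cup, box and bowl within 20 mm of their starts (y of jar_green in the frame of stand between -0.012 and 0.012 m and x of jar_green in the frame of stand above 0.045 m and distance between jar_green and seat below 0.012 m and angular speed of turntable below 0.03 rad/s and angle between each of jar_green, jar_white_a, jar_white_b, jar_white_c's own z axis and vertical below 0.1 rad and horizontal distance between jar_green and turntable between 0.05 and 0.078 m and horizontal distance between jar_white_a and turntable between 0.05 and 0.078 m and horizontal distance between jar_white_b and turntable between 0.05 and 0.078 m and horizontal distance between jar_white_c and turntable between 0.05 and 0.078 m and height (world z) of jar_green between 0.03 and 0.05 m and height (world z) of jar_white_a between 0.03 and 0.05 m and height (world z) of jar_white_b between 0.03 and 0.05 m and height (world z) of jar_white_c between 0.03 and 0.05 m and distance of each of cup, sweet_box, bowl from where it was at the start of the episode below 0.02 m); the robot touches nothing.
It fails at once if the arm or the gripper's body, rather than the fingers, pushes the carousel (contact force between the arm and turntable above 2 N).
It fails at once if a jar is touched (more than 1 N) by the robot (contact force between any of the fingers, the arm and jar_green above 1 N or contact force between any of the fingers, the arm and jar_white_a above 1 N or contact force between any of the fingers, the arm and jar_white_b above 1 N or contact force between any of the fingers, the arm and jar_white_c above 1 N).
It fails at once if a jar is lifted more than 15 mm off the tray or tipped (height (world z) of any of jar_green, jar_white_a, jar_white_b, jar_white_c above 0.055 m or angle between any of jar_green, jar_white_a, jar_white_b, jar_white_c's own z axis and vertical above 0.3 rad).
It fails at once if the cup, the sweet box or the bowl is moved more than 20 mm (distance of any of cup, sweet_box, bowl from where it was at the start of the episode above 0.02 m).
It also fails if it takes over 64 s, if anything falls off the work surface, if the arm or the gripper's body presses on something with over 40 N, if the wrist force passes 120 N, or if a joint passes its speed limit or range.

### The arm

A 6-joint arm with a two-finger parallel gripper is mounted at the origin on the work surface. World frame = base frame: x ahead of the robot, y to its left, z up, the work surface at z = 0. Lengths are in m, angles in rad, forces in N, time in s.
With the tool pointing down it reaches from about 0.35 to 0.975 m from the base axis. Payload 4.9 kg.
Tool frame: the origin (TCP) lies midway between the tips of the shut fingers; the grasp point (between the pads) lies 19 mm behind it; z points along the fingers, y is the line along which they close (so a half turn about z gives the same grasp; the last joint's range is limited). The gripper opens to 85 mm and grips with 20 to 120 N. Pads are 22 mm wide; open, the fingers measure 114 mm over their backs; the gripper's body (76 mm by 85 mm) begins 54 mm behind the grasp point. The pads swing forward as they close: fully open they stand 13 mm farther back than shut.
Start: joints at [0.995, 0.053, 1.613, -0, 1.476, -0.119], TCP at [0.276, 0.561, 0.231] pointing down, gripper open.
Joint ranges: [-3.01, 3.01], [-1.01, 2.22], [0.06, 2.58], [-1.02, 4.17], [0.09, 2.62], [-3.14, 3.14]. Speed limits (rad/s): [2.57, 2.57, 3.14, 3.14, 3.14, 3.14].

### API

Orientations are given as a unit quaternion [w, x, y, z].
In Python, from plant import state, grab_frame, job_done, cut_out, place_of gives the robot as it stands.
- The arm moves only by the tool jog_arm, never from a script. Its argument "motion" is text: rows parted by semicolons, each of 7 numbers parted by spaces: the opening in per cent of the stroke, from 0 (shut) to 100 (fully open), then the shift along the tool's x, y, z as a fraction of full scale, then the turn, a rotation vector about the tool's x, y, z as a fraction of full scale. A call has exactly 5 rows; each row is the pose to reach, as a shift and turn from the pose commanded when the call began, along the tool's axes at that moment; what a row does not reach only later rows make up. Full scale, the value 1, is 50 cm for a shift and 1.5 rad for a turn. A row lasts 1/8 s, in which the tool goes at most 62.5 mm and 10.7 degrees, less where a joint would pass 70% of its speed; a pose out of reach is approached as far as the arm can. A call with a number of a shift or a turn outside -1 to 1 is refused whole. A call with a gripper value outside its range is refused whole. The fingers move at their own pace and stop on an object; the grip force is fixed at half the most. Time passes only in rows, so rows that repeat a pose let the fingers close, or fill a call up. It gives the time, the measured TCP pose, the force, the opening and the grip force at its end, in the units of the state.
- state(): the state, without advancing time (a new reading comes with each control period).
- grab_frame(name): name is "side" or "top" or "wrist"; returns a dict with "color" (420x560x3 uint8, red, green, blue), "range_z" (420x560 float32, m along the optical axis (not along the pixel's ray), 0 where there is no reading), "intrinsics" (3x3 intrinsics, pixels), "world_from_camera" (4x4, takes a point from camera to world coordinates). Camera axes: x right, y up, looking along -z (the intrinsics and any distortion apply to the point x, -y, -z); pixel columns grow to the right and rows downward; lengths in m; the calibration is good to about 2 mm. A picture is of the moment at which its call begins.
- job_done(): hands the job in; it is judged then, once.
Trained networks look in the newest picture that a camera, given by its name, has taken for a name from the list of things; names that differ only in an ending like _2 or _b are one class to them, and where a whole thing is asked for, a point or a joint stands for the part that bears it (a point fixed in the world has none). Each returns a list of dicts, best first, with "p" (0 to 1); they miss things now and then, are a little off and sometimes report something else, mostly with a low value. They report only what shows in the picture. A call takes as long as a camera call. They do not tell look-alikes from the thing itself.
- cut_out(camera, thing): "pixels" (420x560 bool, what is visible of it).
- place_of(camera, thing): "at" ([x, y, z] in m, in world coordinates, good to about 4 mm: a listed point, or the origin of a listed thing).
The state is a dict: "time": time; "joint_pos": joint angles; "joint_vel": joint speeds; "joint_efforts": joint torques, N m; "tool_pos": TCP position; "tool_rot": TCP orientation; "contact_force": force on the tool from outside, world axes, zero at the start; "ft_torque": the same for the moment, N m; "gripper_width": opening from 0.0 (shut) to 1.0 (fully open); "grasp_force": force on a finger pad.
Only numpy, scipy, OpenCV 4.12 (cv2) and the standard library are available. Lean on these libraries where they do the work, as an engineer would, in place of code of your own. Each camera call takes 0.05 s, during which the arm holds its last target. There are 200 camera calls.

## Working session

There is one attempt and no reset: what is moved stays moved. The work goes in short steps, Python scripts to look and compute and a tool call to move; the robot and the scene stay as the last step left them, time stands still between calls to the robot, and variables do not carry over. Pictures are saved under pics/ and viewed, at most 10 in all, crops included, and the job is handed in when it is done.

Besides the shell and the picture viewer there is one more tool, called as name(argument=value, ...) on one line, values as JSON. jog_arm: Moves the arm, as the interface text tells. Shift numbers are shares of 50 cm and turn numbers shares of 1.5 rad, none past 1 either way. Its arguments: {"type":"object","properties":{"motion":{"type":"string"}},"required":["motion"]}

```bash
mkdir -p pics; cat > h.py <<'E'
import numpy as np,cv2
from plant import *
def save(f,n,box=None,s=1):
    c=f["color"][:,:,::-1]
    if box: c=c[box[1]:box[3],box[0]:box[2]]
    cv2.imwrite(n,cv2.resize(c,None,fx=s,fy=s,interpolation=cv2.INTER_CUBIC))
def px(f,p):
    T=np.linalg.inv(f["world_from_camera"]);q=T[:3,:3]@np.array(p)+T[:3,3]
    u=f["intrinsics"]@np.array([q[0],-q[1],-q[2]]);return np.round(u[:2]/u[2],0)
E
python3 - <<'E'
from h import *
s=state();print(s["time"],s["tool_pos"],s["tool_rot"],s["gripper_width"])
for c in ("top","side"):
    f=grab_frame(c);save(f,f"pics/{c}0.png")
    for t in ["stand","pointer","turntable","seat","jar_green","jar_white_a","post0","cup","sweet_box","bowl"]:
        try:
            print(c,t,[(round(float(d["p"]),2),np.round(d["at"],3).tolist(),px(f,d["at"]).tolist()) for d in place_of(c,t)])
        except Exception as e: print(c,t,e)
E
```

```text
0.0 [0.27531087 0.56040157 0.23005088] [-3.43932249e-04  2.26394199e-01  9.74035216e-01 -9.73258811e-04] 1.000078964893063
top stand []
top pointer [(0.57, [0.702, 0.078, 0.012], [262.0, 176.0]), (0.5, [0.676, 0.075, 0.1], [262.0, 178.0])]
top turntable [(0.62, [0.558, 0.066, 0.023], [265.0, 234.0])]
top seat [(0.89, [0.519, 0.016, 0.038], [286.0, 250.0])]
top jar_green [(0.87, [0.333, -0.175, -0.002], [367.0, 334.0]), (0.77, [0.514, 0.014, 0.033], [287.0, 253.0])]
top jar_white_a [(0.83, [0.482, 0.331, 0.002], [154.0, 264.0]), (0.78, [0.813, 0.072, 0.004], [266.0, 133.0]), (0.68, [0.509, 0.104, 0.041], [248.0, 254.0]), (0.64, [0.604, 0.025, 0.04], [283.0, 214.0])]
top post0 [(0.9, [0.675, 0.076, 0.093], [261.0, 179.0]), (0.76, [0.57, -0.053, 0.092], [318.0, 226.0]), (0.74, [0.44, 0.057, 0.095], [267.0, 285.0]), (0.69, [0.554, 0.186, 0.093], [210.0, 231.0]), (0.59, [0.518, 0.016, 0.039], [286.0, 251.0])]
top cup [(0.78, [0.606, 0.354, 0.001], [148.0, 213.0])]
top sweet_box [(0.65, [0.682, -0.223, 0.001], [386.0, 187.0])]
top bowl [(0.48, [0.568, -0.055, 0.089], [319.0, 227.0])]
side 
[... 463 characters left out ...]
88, [0.598, 0.116, 0.038], [262.0, 198.0]), (0.83, [0.484, 0.329, -0.0], [181.0, 190.0]), (0.72, [0.508, 0.1, 0.041], [242.0, 218.0]), (0.64, [0.812, 0.077, 0.005], [324.0, 174.0]), (0.62, [0.705, 0.078, 0.011], [299.0, 191.0]), (0.59, [0.602, 0.022, 0.037], [289.0, 215.0])]
side post0 [(0.94, [0.437, 0.053, 0.09], [234.0, 230.0]), (0.92, [0.576, -0.056, 0.091], [306.0, 223.0]), (0.88, [0.547, 0.186, 0.095], [229.0, 180.0]), (0.71, [0.68, 0.076, 0.092], [294.0, 175.0])]
side cup [(0.98, [0.61, 0.351, 0.004], [209.0, 164.0])]
side sweet_box [(0.78, [0.681, -0.23, -0.006], [382.0, 261.0])]
side bowl [(0.94, [0.504, -0.208, -0.003], [332.0, 298.0]), (0.7, [0.704, 0.079, 0.012], [298.0, 191.0])]
```

View pics/top0.png

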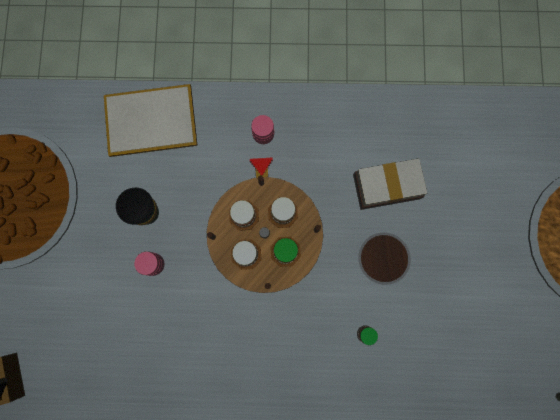

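```bash
python3 - <<'E'
from h import *
f=grab_frame("top");save(f,"pics/crop.png",(180,140,400,360),2.6)
P=np.array([[.675,.076],[.570,-.053],[.440,.057],[.554,.186],[.437,.053],[.576,-.056],[.547,.186],[.680,.076]])
c=P.mean(0);print("axis",c,"radii",np.linalg.norm(P-c,axis=1))
ang=lambda v:np.degrees(np.arctan2(v[1],v[0]))
print("posts",[round(ang(p-c),1) for p in P]);print("arrow",ang(np.array([.702,.078])-c),"green",ang(np.array([.5165,.016])-c))
E
```

```text
axis [0.559875 0.065625] radii [0.11559155 0.11905632 0.12018488 0.12051828 0.12352189 0.12268927
 0.12106158 0.1205722 ]
posts [np.float64(5.1), np.float64(-85.1), np.float64(-175.9), np.float64(92.8), np.float64(-174.1), np.float64(-82.4), np.float64(96.1), np.float64(4.9)]
arrow 4.976264214306991 green -131.15525838210124
```

View pics/crop.png

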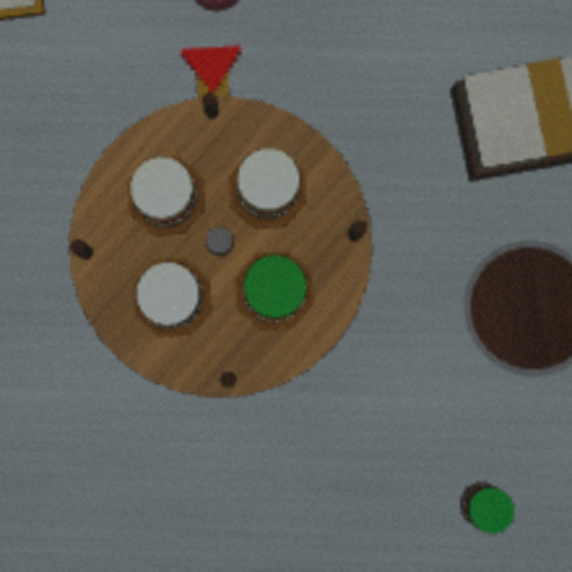

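The jar wanted is the green lid on the tray at (286,250). The other green one, at (367,334), stands on the counter and is smaller, and the pink look-alikes are at (262,128) and (148,263). The axis is at about (0.560, 0.066), the arrow at 5° and green at about -130°, so the tray has to turn +135° CCW. I'll push the post nearest the robot (267,285).

jog_arm(motion="0 -0.12 -0.12 0 0 0 0.12;0 -0.24 -0.235 0 0 0 0.24;0 -0.36 -0.35 0 0 0 0.36;0 -0.43 -0.42 0 0 0 0.48;0 -0.43 -0.42 0 0 0 0.60")

```text
time: 1.78
tool_pos: [0.3764, 0.2756, 0.2315]
tool_rot: [0.0, 0.63, 0.777, 0.0]
contact_force: [0.4, 0.6, 0.4]
gripper_width: -0.0
grasp_force: 0.0
```

```bash
cat >> h.py <<'E'
from scipy.spatial.transform import Rotation as Ro
def togo(x,y,z,yawy):
    s=state();w=s["tool_rot"];R=Ro.from_quat([w[1],w[2],w[3],w[0]]);p=np.array(s["tool_pos"])
    y0=R.as_matrix()[:,1];a=np.radians(yawy)
    G=np.array([[-np.sin(a),np.cos(a),0],[np.cos(a),np.sin(a),0],[0,0,-1]]) .T
    Y=np.array([np.cos(a),np.sin(a),0]);Z=np.array([0,0,-1.]);G=np.stack([np.cross(Y,Z),Y,Z],1)
    d=R.inv().apply(np.array([x,y,z])-p)/.5;r=(R.inv()*Ro.from_matrix(G)).as_rotvec()/1.5
    print("t",round(s["time"],2),"pos",p.round(4),"yaw",np.degrees(np.arctan2(y0[1],y0[0])).round(1),"F",np.round(s["contact_force"],1),"go",d.round(3),r.round(3),"j6",round(s["joint_pos"][5],2),s["gripper_width"])
E
python3 -c "
from h import *
togo(.442,.087,.2,-10)"
```

```text
t 1.77 pos [0.3764 0.2756 0.2315] yaw 11.9 F [0.4 0.6 0.4] go [-0.396  0.051  0.063] [ 0.001 -0.     0.255] j6 0.26 -0.0004969606192747199
```

jog_arm(motion="0 -0.11 0.015 0.02 0 0 0.1;0 -0.22 0.03 0.04 0 0 0.2;0 -0.32 0.045 0.06 0 0 0.255;0 -0.396 0.051 0.06 0 0 0.255;0 -0.396 0.051 0.06 0 0 0.255")

```text
time: 2.4
tool_pos: [0.4434, 0.0876, 0.2014]
tool_rot: [0.0, 0.765, 0.643, -0.0]
contact_force: [-0.2, 0.5, 0.3]
gripper_width: 0.002
grasp_force: 0.0
```

```bash
python3 - <<'E'
from h import *
togo(.442,.087,.06,-10)
E
```

```text
t 2.4 pos [0.4434 0.0876 0.2014] yaw -9.9 F [-0.2  0.5  0.3] go [-0.002 -0.003  0.283] [0.    0.    0.001] j6 0.2 0.0019308687587435063
```

jog_arm(motion="0 0 -0.003 0.08 0 0 0;0 0 -0.003 0.16 0 0 0;0 0 -0.003 0.24 0 0 0;0 0 -0.003 0.283 0 0 0;0 0 -0.003 0.283 0 0 0")

```text
time: 3.02
tool_pos: [0.4396, 0.0906, 0.058]
tool_rot: [-0.001, 0.764, 0.646, -0.002]
contact_force: [0.1, -0.0, 0.1]
gripper_width: 0.002
grasp_force: 0.0
```

```bash
python3 - <<'E'
from h import *
togo(.442,.087,.06,-10)
f=grab_frame("side");save(f,"pics/side1.png",(150,110,410,310),3)
# arc rows in tool frame: pivot at +y by r; move along -x, yaw CCW (world) = -z tool
r=.12
for a in np.arange(1,6)*np.radians(3): print(round(-r*np.sin(a)/.5,4),round(r*(1-np.cos(a))/.5,4),round(-a/1.5,4))
E
```

```text
t 3.02 pos [0.4396 0.0906 0.058 ] yaw -9.6 F [ 0.1 -0.   0.1] go [-0.006  0.006 -0.004] [-0.003  0.     0.005] j6 0.2 0.0018116918971997715
-0.0126 0.0003 -0.0349
-0.0251 0.0013 -0.0698
-0.0375 0.003 -0.1047
-0.0499 0.0052 -0.1396
-0.0621 0.0082 -0.1745
```

View pics/side1.png

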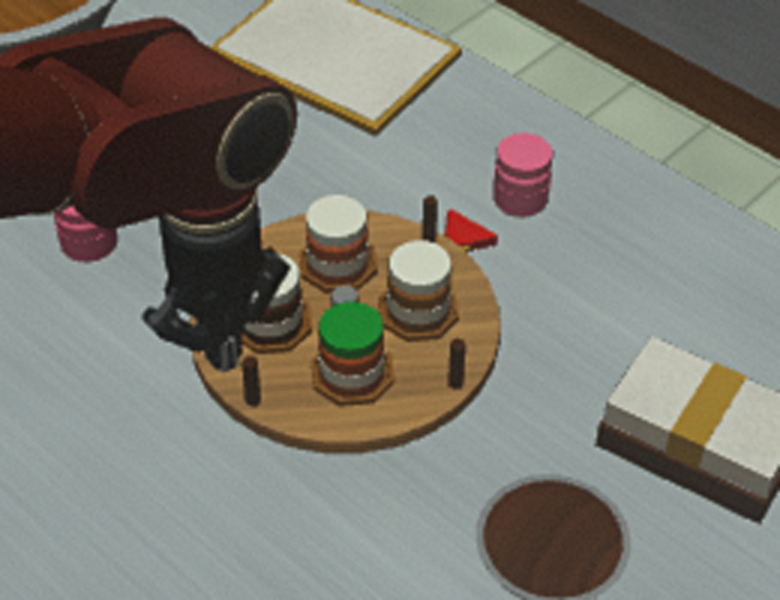

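The shut fingers stand just behind the near post (crop 250,380), but the knuckle is close to a white lid (270,270). I'll raise it slightly, move it outward, then push.

jog_arm(motion="0 0 -0.01 -0.028 0 0 0;0 0 -0.012 -0.028 0 0 0;0 -0.013 -0.012 -0.028 0 0 -0.035;0 -0.026 -0.011 -0.028 0 0 -0.07;0 -0.039 -0.009 -0.028 0 0 -0.105")

```text
time: 3.7
tool_pos: [0.4344, 0.0714, 0.0751]
tool_rot: [0.001, 0.71, 0.704, 0.001]
contact_force: [-0.2, -0.3, -0.6]
gripper_width: 0.0
grasp_force: 0.2
```

jog_arm(motion="0 -0.0134 0.0003 0 0 0 -0.035;0 -0.0267 0.0014 0 0 0 -0.07;0 -0.04 0.003 0 0 0 -0.105;0 -0.053 0.0056 0 0 0 -0.14;0 -0.066 0.0087 0 0 0 -0.1745")

```text
time: 4.32
tool_pos: [0.438, 0.0383, 0.0748]
tool_rot: [0.0, 0.613, 0.79, 0.001]
contact_force: [-0.7, 0.9, 0.2]
gripper_width: 0.003
grasp_force: 0.7
```

```bash
cat >> h.py <<'E'
C=np.array([.560,.066])
def chk():
    s=state();p=np.array(s["tool_pos"])[:2]-C
    psi=np.degrees(np.arctan2(p[1],p[0]));r=np.hypot(*p);print("psi",psi.round(1),"r",r.round(4))
    a=np.radians(psi);togo(C[0]+.128*np.cos(a),C[1]+.128*np.sin(a),.072,psi+180)
def tray(cam="top"):
    th=[]
    f=grab_frame(cam)
    for d in place_of(cam,"post0"):
        v=np.array(d["at"])[:2]-C
        if d["p"]>.6 and .1<np.hypot(*v)<.14: th.append(np.degrees(np.arctan2(v[1],v[0])))
    g=[(round(float(d["p"]),2),np.round(d["at"],3).tolist(),round(np.degrees(np.arctan2(d["at"][1]-C[1],d["at"][0]-C[0])),1)) for d in place_of(cam,"jar_green")]
    print("posts",np.round(th,1),"mod90",np.round(np.mod(th,90),1),"green",g);return f
E
python3 - <<'E'
from h import *
chk();tray()
E
```

```text
psi -167.2 r 0.1251
t 4.33 pos [0.438  0.0383 0.0748] yaw 14.5 F [-0.7  0.9  0.2] go [ 0.    -0.006  0.006] [ 0.001 -0.     0.02 ] j6 -0.34 0.002594071361793378
posts [-69.3 111.6  20.8] mod90 [20.7 21.6 20.8] green [(0.9, [0.533, 0.007, 0.037], np.float64(-114.8)), (0.76, [0.333, -0.172, -0.001], np.float64(-133.6))]
```

jog_arm(motion="0 -0.018 -0.002 0 0 0 -0.0465;0 -0.0355 -0.001 0 0 0 -0.093;0 -0.053 0.002 0 0 0 -0.14;0 -0.07 0.007 0 0 0 -0.186;0 -0.0875 0.012 0 0 0 -0.233")

```text
time: 5.1
tool_pos: [0.4548, -0.0023, 0.0744]
tool_rot: [0.0, 0.466, 0.885, 0.001]
contact_force: [-0.2, 2.0, -0.0]
gripper_width: 0.003
grasp_force: 0.8
```

jog_arm(motion="0 -0.018 0.0006 0 0 0 -0.0465;0 -0.0355 0.0025 0 0 0 -0.093;0 -0.053 0.0056 0 0 0 -0.14;0 -0.07 0.01 0 0 0 -0.186;0 -0.0875 0.0155 0 0 0 -0.233")

```text
time: 5.72
tool_pos: [0.4858, -0.0341, 0.0743]
tool_rot: [0.0, 0.305, 0.952, 0.0]
contact_force: [-0.6, 1.0, 1.6]
gripper_width: 0.003
grasp_force: 0.8
```

```bash
python3 - <<'E'
from h import *
chk()
E
```

```text
psi -126.6 r 0.1246
t 5.72 pos [ 0.4858 -0.0341  0.0743] yaw 54.5 F [-0.6  1.   1.6] go [ 0.    -0.007  0.005] [ 0.    -0.     0.012] j6 -1.17 0.00340387651558828
```

jog_arm(motion="0 -0.018 -0.001 0 0 0 -0.0465;0 -0.0355 -0.0005 0 0 0 -0.093;0 -0.053 0.003 0 0 0 -0.14;0 -0.07 0.008 0 0 0 -0.186;0 -0.0875 0.013 0 0 0 -0.233")

```text
time: 6.35
tool_pos: [0.525, -0.0541, 0.0742]
tool_rot: [-0.0, 0.135, 0.991, 0.0]
contact_force: [-1.7, 2.3, 0.4]
gripper_width: -0.004
grasp_force: 0.8
```

jog_arm(motion="0 -0.018 0.0006 0 0 0 -0.0465;0 -0.0355 0.0025 0 0 0 -0.093;0 -0.053 0.0056 0 0 0 -0.14;0 -0.07 0.01 0 0 0 -0.186;0 -0.0875 0.0155 0 0 0 -0.233")

```text
time: 6.98
tool_pos: [0.5691, -0.0582, 0.0741]
tool_rot: [-0.0, -0.04, 0.999, 0.0]
contact_force: [-1.3, 1.5, 1.3]
gripper_width: 0.004
grasp_force: 0.8
```

```bash
python3 - <<'E'
from h import *
chk();tray()
E
```

```text
psi -85.8 r 0.1245
t 6.97 pos [ 0.5691 -0.0582  0.0741] yaw 94.6 F [-1.3  1.5  1.3] go [ 0.    -0.007  0.004] [ 0.    -0.     0.004] j6 -1.88 0.004040258692124184
posts [ 105.4   13.6 -164.7  -75.9] mod90 [15.4 13.6 15.3 14.1] green [(0.7, [0.678, -0.224, 0.002], np.float64(-67.9)), (0.69, [0.332, -0.174, -0.003], np.float64(-133.6)), (0.64, [0.614, 0.031, 0.037], np.float64(-33.3)), (0.27, [0.556, 0.065, 0.02], np.float64(-170.5))]
```

jog_arm(motion="0 -0.018 -0.001 0 0 0 -0.0465;0 -0.0355 -0.0005 0 0 0 -0.093;0 -0.053 0.003 0 0 0 -0.14;0 -0.07 0.008 0 0 0 -0.186;0 -0.0875 0.013 0 0 0 -0.233")

```text
time: 7.75
tool_pos: [0.6117, -0.0488, 0.0737]
tool_rot: [-0.001, -0.212, 0.977, 0.0]
contact_force: [-1.1, -0.5, 1.0]
gripper_width: -0.001
grasp_force: 0.6
```

jog_arm(motion="0 -0.0134 0.0003 0 0 0 -0.035;0 -0.0267 0.0014 0 0 0 -0.07;0 -0.04 0.003 0 0 0 -0.105;0 -0.049 0.0047 0 0 0 -0.128;0 -0.053 0.0056 0 0 0 -0.14")

```text
time: 8.38
tool_pos: [0.635, -0.0353, 0.0738]
tool_rot: [-0.0, -0.313, 0.95, -0.0]
contact_force: [-1.6, -1.2, 0.2]
gripper_width: -0.002
grasp_force: 0.5
```

```bash
python3 - <<'E'
from h import *
chk();tray();tray("side")
E
```

```text
psi -53.5 r 0.1261
t 8.38 pos [ 0.635  -0.0353  0.0738] yaw 126.5 F [-1.6 -1.2  0.2] go [-0.    -0.004  0.004] [ 0. -0.  0.] j6 -2.38 -0.0017855008848992424
posts [-43.9  47.7] mod90 [46.1 47.7] green [(0.66, [0.624, 0.065, 0.036], np.float64(-0.5)), (0.54, [0.33, -0.172, -0.0], np.float64(-133.9))]
posts [ 136.  -135.   -44.7   45.5] mod90 [46.  45.  45.3 45.5] green [(0.96, [0.625, 0.065, 0.038], np.float64(-0.5)), (0.82, [0.329, -0.17, 0.002], np.float64(-134.3))]
```

jog_arm(motion="0 -0.0055 0 0 0 0 -0.013;0 -0.011 0.0003 0 0 0 -0.026;0 -0.0165 0.0006 0 0 0 -0.039;0 -0.02 0.001 0 0 0 -0.05;0 -0.02 0.001 0 0 0 -0.05")

```text
time: 9.3
tool_pos: [0.6432, -0.0288, 0.0738]
tool_rot: [0.0, -0.349, 0.937, 0.0]
contact_force: [0.2, -1.0, 0.1]
gripper_width: 0.001
grasp_force: 0.1
```

jog_arm(motion="0 0.012 -0.02 0 0 0 0;0 0.02 -0.03 -0.05 0 0 0;0 0.02 -0.03 -0.15 0 0 0;0 0.02 -0.03 -0.25 0 0 0;0 0.02 -0.03 -0.30 0 0 0")

```text
time: 9.93
tool_pos: [0.6467, -0.0479, 0.2282]
tool_rot: [0.003, -0.348, 0.937, -0.001]
contact_force: [0.2, -0.9, 0.0]
gripper_width: 0.001
grasp_force: 0.0
```

jog_arm(motion="0 0 -0.1 -0.05 0 0 0;0 0 -0.2 -0.05 0 0 0;0 0 -0.3 -0.05 0 0 0;0 0 -0.4 -0.05 0 0 0;0 0 -0.4 -0.05 0 0 0")

```text
time: 10.55
tool_pos: [0.7765, -0.2021, 0.2459]
tool_rot: [-0.001, -0.347, 0.938, 0.001]
contact_force: [-0.8, 0.6, 0.1]
gripper_width: -0.003
grasp_force: 0.0
```

```bash
python3 - <<'E'
from h import *
chk();f=tray();tray("side");save(f,"pics/end.png",(150,90,430,310),2.6)
for c in("top","side"):
    for t in("pointer","cup","sweet_box","bowl","turntable"): print(c,t,[(round(float(d["p"]),2),np.round(d["at"],3).tolist()) for d in place_of(c,t)][:2])
E
```

```text
psi -51.1 r 0.3446
t 10.55 pos [ 0.7765 -0.2021  0.2459] yaw 130.6 F [-0.8  0.6  0.1] go [-0.013  0.432  0.349] [ 0.001 -0.001  0.02 ] j6 -2.63 -0.002573406934940044
posts [  52.   -40.2  141.6 -128.9] mod90 [52.  49.8 51.6 51.1] green [(0.96, [0.621, 0.072, 0.034], np.float64(5.2))]
posts [  48.2  141.3 -129.6  -40.1] mod90 [48.2 51.3 50.4 49.9] green [(0.9, [0.623, 0.072, 0.037], np.float64(5.2)), (0.59, [0.33, -0.172, 0.002], np.float64(-133.9))]
top pointer [(0.83, [0.703, 0.079, 0.014]), (0.47, [0.487, -0.026, 0.092])]
top cup [(0.65, [0.609, 0.354, 0.002])]
top sweet_box [(0.65, [0.605, 0.356, 0.003])]
top bowl [(0.33, [0.555, 0.066, 0.02]), (0.27, [0.564, -0.001, 0.038])]
top turntable [(0.76, [0.556, 0.067, 0.02])]
side pointer [(0.73, [0.704, 0.079, 0.013]), (0.46, [0.622, 0.071, 0.042])]
side cup [(0.95, [0.608, 0.353, 0.001])]
side sweet_box [(0.86, [0.68, -0.226, -0.006])]
side bowl [(0.63, [0.505, -0.207, -0.003]), (0.15, [0.494, 0.06, 0.04])]
side turntable [(0.75, [0.465, 0.142, 0.091]), (0.61, [0.557, 0.066, 0.021])]
```

View pics/end.png

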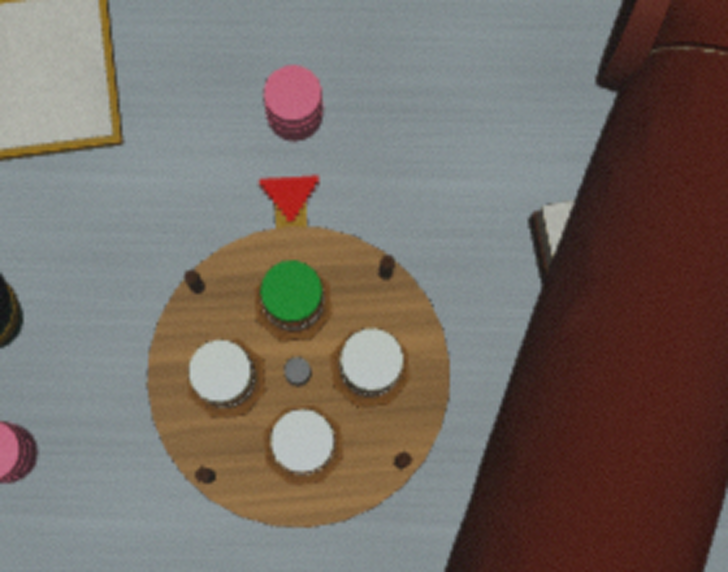

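The green lid (crop 291,291) is in line between the hub (297,371) and the arrow tip (291,220). All the jars are standing, and the cup, box and bowl read at their starting places.

```bash
python3 -c "
from plant import *
print(job_done())"
```

```text
the job is handed in; nothing more can be done
None
```

The job is handed in, with no verdict returned: I pushed the carousel about 135° round by one post with the shut fingers, the green-lidded jar measured within about 1° of the arrow line, and the arm was clear.

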